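# Raise the eyelet press guard to its mark

### The arm

A 6-joint arm with a two-finger parallel gripper is mounted at the origin on the work surface. World frame = base frame: x ahead of the robot, y to its left, z up, the work surface at z = 0. Lengths are in m, angles in rad, forces in N, time in s.
With the tool pointing down it reaches from about 0.275 to 0.725 m from the base axis. Payload 5.6 kg.
Tool frame: the origin (TCP) lies midway between the tips of the shut fingers; the grasp point (between the pads) lies 19 mm behind it; z points along the fingers, y is the line along which they close (so a half turn about z gives the same grasp; the last joint's range is limited). The gripper opens to 85 mm and grips with 20 to 120 N. Pads are 22 mm wide; open, the fingers measure 114 mm over their backs; the gripper's body (76 mm by 85 mm) begins 54 mm behind the grasp point. The pads swing forward as they close: fully open they stand 13 mm farther back than shut.
Start: joints at [1.414, 0.255, 0.108, 0, -1.424, -0.285], TCP at [0.235, 0.497, 0.231] pointing down, gripper open.
Joint ranges: [-2.95, 2.95], [-1.21, 1.97], [-1.09, 1.5], [-2.87, 1.71], [-2.94, -0.07], [-3.05, 3.05]. Speed limits (rad/s): [2.57, 2.57, 3.14, 3.14, 3.14, 3.14].

### API

Orientations are given as a unit quaternion [x, y, z, w].
In Python, from bench import arm, vision, finish_job gives the robot as it stands.
- The arm moves only by the tool send_rows, never from a script. Its argument "series" is a list of rows, each an object with "gripper": the finger opening in cm, from 0 to 8.54; "travel": the shift along the world's x, y, z in cm, a list of three; "twist": the turn about the world's z in degrees. A call has 1 to 8 rows; each row is the pose to reach, as a shift and turn from the pose commanded when the call began; what a row does not reach only later rows make up. A row lasts 1/8 s, in which the tool goes at most 62.5 mm and 10.7 degrees, less where a joint would pass 70% of its speed; a pose out of reach is approached as far as the arm can. A call with a gripper value outside its range is refused whole. The fingers move at their own pace and stop on an object; "grip_force" is the grip in N (left out, the last holds). Time passes only in rows, so rows that repeat a pose let the fingers close. It gives the time, the measured TCP pose, the force, the opening and the grip force at its end, in the units of the state.
- arm.get_state(): the state, without advancing time (a new reading comes with each control period).
- vision.grab_frame(name): name is "scene" or "top"; returns the picture (400x640x3 uint8, red, green, blue); there is no depth.
- vision.calibration(name): a dict with "K" (3x3 intrinsics, pixels), "k1" (the pictures are not rectified: a ray, as slopes to the right and down, at radius r is drawn at 1 + k1 r^2 times it, then the intrinsics apply), "T" (4x4, takes a point from camera to world coordinates). Camera axes: x right, y down, z forward; pixel columns grow to the right and rows downward; lengths in m; the calibration is good to about 2 mm. A picture is of the moment at which its call begins. calibration takes no time and is no camera call.
- finish_job(): hands the job in; it is judged then, once.
The state is a dict: "time": time; "joint_pos": joint angles; "joint_vel": joint speeds; "joint_torque": joint torques, N m; "tcp_pos": TCP position; "eef_rot": TCP orientation; "force": force on the tool from outside, world axes, zero at the start; "torque": the same for the moment, N m; "grip_width": finger opening in m; "grip_force": force on a finger pad.
Only numpy, scipy, OpenCV 4.12 (cv2) and the standard library are available. Lean on these libraries where they do the work, as an engineer would, in place of code of your own. Each camera call takes 0.05 s, during which the arm holds its last target. There are 200 camera calls.

### The job

Open the guard of the eyelet press: with your fingertips beneath the lip of the clear sliding window, push the window smoothly up until its steel pointer is level with the black pointer of the collar on the post, then take your hand away and leave it standing there. Do not pinch the lip or fling the window up, and leave the spool, the die holder and the jar standing where they are.

Things in the scene. Friction and masses are not known exactly. Their poses are not given: they have to be found in the camera images.
- press: Grey bench press, fixed, base 230 x 360 x 20 mm. Origin on the table, x from the robot's side into the machine, y to its left. Two aluminium posts 30 mm square at x = -100, y = +-150 mm carry a top beam at 475 mm; the guard window slides vertically between them. Under it a fixed apron 95 mm tall at x = -75 mm. Only the lip and the pointers stick out in front of and beside the posts.
- window (a joint): Height of the guard window above its lowest position, m, growing upward: 0 fully down, 0.20 top stop. Clear panel in an aluminium frame, 264 mm wide, 156 mm tall, 0.7 kg. Counterweighted: it stays where it is left and takes about 2 to 5 N to move slowly, either way. It starts low, well below the mark.
- lip_edge (a point): Middle of the lip's rounded front edge, on the axis of its bead (8 mm diameter, 220 mm long along the press's y). Moves with the window; fully down it is 135 mm above the table and 149 mm in front (-x) of the press's origin. The front edge is the lip's highest metal.
- lip_root (a point): Middle of the line where the lip's underside meets the window's bottom rail (113 mm above the table when down). The aluminium lip is 220 mm wide (press y), 45 mm deep, 5 mm thick; from here it rises towards the robot at 25 degrees to the bead. Its underside is free: push there, anywhere along its width. A black rubber strip covers its top; pressing strip and metal at once is pinching.
- window_pointer (a point): Outer end of the window's steel pointer, a level blade 6 mm tall and 12 mm deep that sticks out past the left (+y) post in front of it; this point is at the blade's mid-height, 15 mm above the rail's underside. It moves with the window.
- mark_tip (a point): Outer end of the mark: a black clamp collar on the left (+y) post, 38 x 38 x 22 mm, with a level blade 4 mm thick that sticks out to +y; this point is at the blade's mid-height. Fixed, at a different height each time.
- spool: Blue ribbon spool with white flanges, 60 mm in diameter, 36 mm tall, standing upright loose on the table; origin under its centre. Leave it alone.
- die: Black round die holder, 58 mm in diameter, 44 mm tall with a steel disc on top, loose on the table; origin under its centre. Leave it alone.
- jar: Closed glass jar with a steel cap, 54 mm in diameter, 70 mm tall, loose on the table; origin under its centre. Leave it alone.

How it is judged:
On the way:
1. the window has risen 25 mm with the fingers pushing beneath its lip (distance of window_pointer from where it was at the start of the episode above 0.025 m and (contact force between the fingers and window_c0 above 0.5 N or contact force between the fingers and window_c1 above 0.5 N or contact force between the fingers and window_c3 above 0.5 N)), for 0.1 s.
At the end, for the whole second after the job is handed in: The window's pointer is level with the mark's pointer within 8 mm, the window stands still, and the spool, die holder and jar stand upright within 20 mm of where they were (z of window_pointer in the frame of mark_tip between -0.008 and 0.008 m and velocity of joint window between -0.005 and 0.005 m/s and not (distance of any of spool, die, jar from where it was at the start of the episode above 0.02 m or angle between any of spool, die, jar's own z axis and vertical above 0.3 rad)); the robot touches nothing.
It fails at once if the spool, die holder or jar was pushed, tipped or carried (over 20 mm or 0.3 rad) (distance of any of spool, die, jar from where it was at the start of the episode above 0.02 m or angle between any of spool, die, jar's own z axis and vertical above 0.3 rad).
It fails at once if the lip was pinched (fingers pressing its top strip and its metal at once) ((contact force between the fingers and window_c0 above 1 N or contact force between the fingers and window_c1 above 1 N or contact force between the fingers and window_c3 above 1 N) and contact force between the fingers and window_c2 above 1 N).
It fails at once if the window was flung up (faster than 0.4 m/s) (velocity of joint window above 0.4 m/s).
It also fails if it takes over 38 s, if anything falls off the work surface, if the arm or the gripper's body presses on something with over 40 N, if the wrist force passes 120 N, or if a joint passes its speed limit or range.

## Working session

There is one attempt and no reset: what is moved stays moved. The work goes in short steps, Python scripts to look and compute and a tool call to move; the robot and the scene stay as the last step left them, time stands still between calls to the robot, and variables do not carry over. Pictures are saved under pics/ and viewed, at most 10 in all, crops included, and the job is handed in when it is done.

Besides the shell and the picture viewer there is one more tool, called after ">>>" by a JSON object that holds its "method" and its "body". send_rows: Moves the arm, as the interface text tells. Its arguments: {"type":"object","properties":{"series":{"type":"array"},"grip_force":{"type":"number"}},"required":["series"]}

```bash
mkdir -p pics
cat > h.py <<'E'
import numpy as np,cv2
from bench import arm,vision,finish_job
def proj(n,P):
    c=vision.calibration(n);T=np.linalg.inv(np.array(c["T"]));p=(T[:3,:3]@np.atleast_2d(P).T).T+T[:3,3]
    s=p[:,:2]/p[:,2:];s=s*(1+c["k1"]*(s**2).sum(1,keepdims=True));K=np.array(c["K"])
    return s@K[:2,:2].T+K[:2,2]
def ray(n,uv):
    c=vision.calibration(n);K=np.array(c["K"]);T=np.array(c["T"])
    s=cv2.undistortPoints(np.array([[uv]],float),K,np.array([c["k1"],0,0,0,0.]))[0,0]
    d=T[:3,:3]@np.array([*s,1]);return T[:3,3],d
def atz(n,uv,z):
    o,d=ray(n,uv);return o+d*(z-o[2])/d[2]
E
python3 - <<'E'
from h import *
for n in("scene","top"):
    cv2.imwrite(f"pics/{n}0.png",vision.grab_frame(n)[:,:,::-1]);c=vision.calibration(n);print(n,np.round(c["T"],3).tolist(),c["k1"],c["K"][0][0])
s=arm.get_state();print(s["tcp_pos"],s["eef_rot"],s["force"],s["time"],s["grip_width"])
E
```

```text
scene [[-0.495, 0.629, -0.6, 1.277], [0.869, 0.349, -0.351, 0.415], [-0.011, -0.694, -0.719, 0.98], [0.0, 0.0, 0.0, 1.0]] -0.026511801626931876 511.3468276142305
top [[-0.022, -0.994, 0.106, 0.51], [-1.0, 0.024, 0.01, 0.02], [-0.013, -0.106, -0.994, 1.461], [0.0, 0.0, 0.0, 1.0]] -0.03466850353374896 486.65129187962566
[0.23493192 0.49681291 0.23048054] [ 9.75693583e-01 -2.19137620e-01 -1.34943884e-04  8.47337809e-04] [-0.74881512  0.82348406  0.04356448] 0.1 0.0854258082976053
```

View pics/scene0.png

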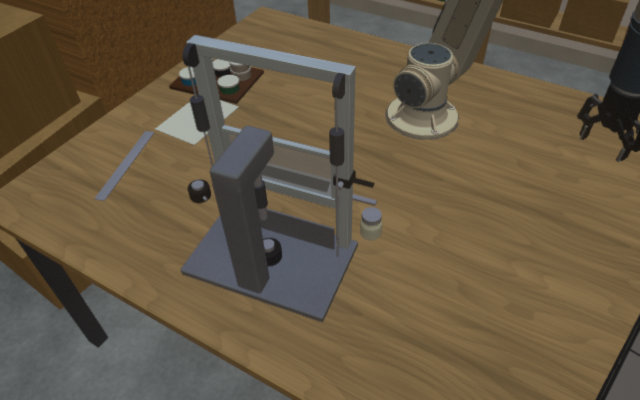

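View pics/top0.png

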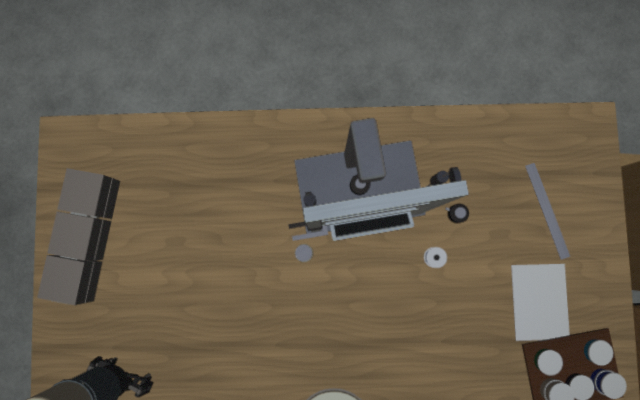

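The scene view looks at the press from behind: pointers at about (372,183) black and (374,201) steel, base corners at about (184,270), (322,309), (356,250). The top view has base back corners at about (296,160) and (412,142), lip strip (330-413, 212-240), jar (304,253), spool (435,257) and die (458,213). Enlarging both.

Run:
```python
from h import *
a=cv2.imread("pics/scene0.png");cv2.imwrite("pics/s1.png",cv2.resize(a[150:320,180:390],None,fx=3.5,fy=3.5,interpolation=2))
a=cv2.imread("pics/top0.png");cv2.imwrite("pics/t1.png",cv2.resize(a[130:275,280:480],None,fx=4,fy=4,interpolation=2))
```

```text
(no output)
```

View pics/s1.png

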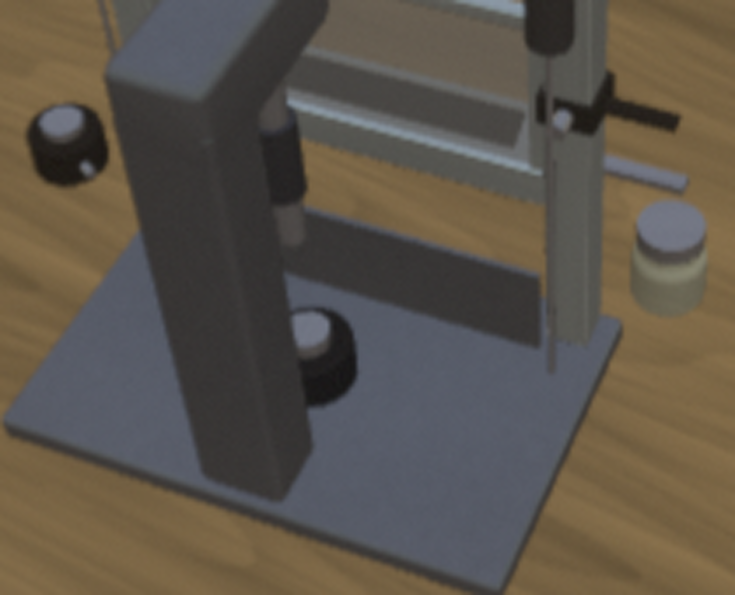

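View pics/t1.png

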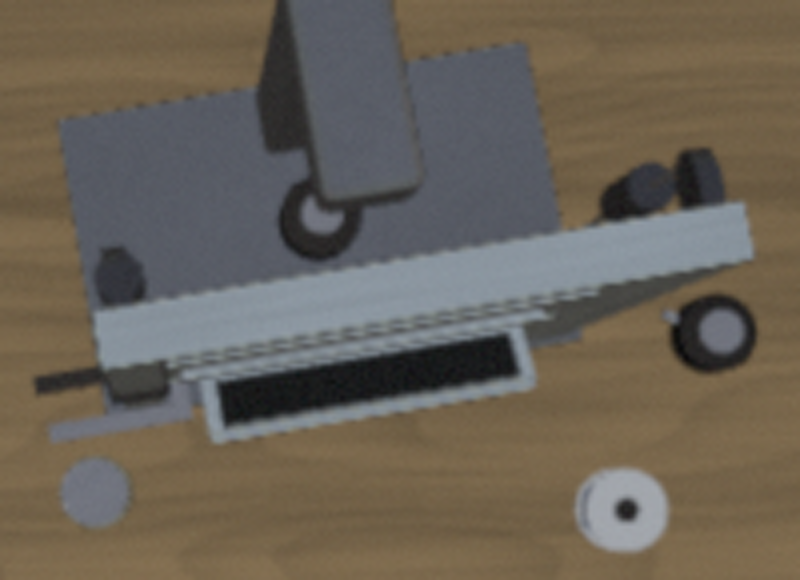

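Crop pixels: the enlarged scene shows base corners at (500,588), (5,420), (622,325), and pointer tips at (687,183) steel and (679,123) black. The enlarged top shows base corners at (60,118), (525,43), bead ends at (213,442), (536,388), and tips at (50,435), (36,384). Next I fit one model to these.

Run:
```python
from h import *
from scipy.optimize import least_squares
S=lambda u,v:(180+u/3.5-.35,150+v/3.5-.35)
T=lambda u,v:(280+u/4-.375,130+v/4-.375)
def R(p,L):
    c,s=np.cos(p[2]),np.sin(p[2]);L=np.array(L);return np.array([p[0]+c*L[0]-s*L[1],p[1]+s*L[0]+c*L[1],L[2]])
def pts(p):
    h=p[3]
    return [("top",T(60,118),(.115,.18,.02)),("top",T(525,43),(.115,-.18,.02)),("scene",S(500,588),(.115,.18,.02)),("scene",S(5,420),(.115,-.18,.02)),("scene",S(622,325),(-.115,.18,.02)),
    ("top",T(213,442),(-.152,.11,.137+h)),("top",T(536,388),(-.152,-.11,.137+h)),
    ("top",T(50,435),p[4:7]),("scene",S(687,183),p[4:7]),("top",T(36,384),p[7:10]),("scene",S(679,123),p[7:10])]
def f(p): return np.concatenate([proj(n,R(p,L))[0]-uv for n,uv,L in pts(p)])
r=least_squares(f,[.65,0,0.15,.05,-.125,.21,.18,-.1,.21,.22])
p=r.x;print(np.round(p,4),"yaw",np.degrees(p[2]));print(np.round(r.fun.reshape(-1,2),1).tolist())
print("bead mid",R(p,(-.149,0,.135+p[3])),"root",R(p,(-.149+.041,0,.113+p[3])))
print("h from pointer",p[6]-.128, "dz",p[9]-p[6])
for nm,uv,z in(("jar",T(97,492),.07),("spool",T(625,510),.036),("die",T(720,330),.044)):
    w=atz("top",uv,z);c,s=np.cos(p[2]),np.sin(p[2]);d=w[:2]-p[:2];print(nm,w,"local",c*d[0]+s*d[1],-s*d[0]+c*d[1])
```

```text
[ 0.7056 -0.0929  0.1416  0.0428 -0.1261  0.2137  0.1582 -0.0965  0.2136
  0.2384] yaw 8.11418260656083
[[-1.6, -0.3], [-0.1, -1.0], [-0.5, 1.2], [-2.4, -0.2], [0.7, -1.6], [-1.1, 1.5], [0.6, 1.2], [-0.4, 0.2], [-0.4, -0.0], [-0.7, 0.4], [-0.7, -0.0]]
bead mid [ 0.55810529 -0.11389831  0.17779221] root [ 0.59869483 -0.10811132  0.15579221]
h from pointer 0.030223307945470096 dz 0.08019913003448759
jar [0.51266323 0.0724909  0.07      ] local -0.16767898313471857 0.1909372011998296
spool [ 0.49077406 -0.30972623  0.036     ] local -0.24329754543392046 -0.18436388093359207
die [ 0.61965455 -0.38346592  0.044     ] local -0.12611539329529126 -0.2755563524332638
```

The fit is good to about 2 px. The press sits at (0.706, -0.093) with yaw 8.1°, and the bead is near (0.558, -0.114, 0.165-0.178). The pointer must rise about 80 mm. The tool stays pointing down, so I'll shut the fingers, turn them square to the press and approach the bead from the front.

>>> {"method": "send_rows", "body": {"series": [{"gripper": 0, "travel": [2.5, -6, 0], "twist": 5}, {"gripper": 0, "travel": [5, -12, 0], "twist": 10}, {"gripper": 0, "travel": [7.5, -17.5, 0], "twist": 15}, {"gripper": 0, "travel": [9.5, -23, 0], "twist": 20}, {"gripper": 0, "travel": [12, -29, 0], "twist": 25}, {"gripper": 0, "travel": [14, -34.5, 0], "twist": 30}, {"gripper": 0, "travel": [16.5, -40, 0], "twist": 33.4}, {"gripper": 0, "travel": [19, -46, 0], "twist": 33.4}], "grip_force": 40}}

```text
time: 1.1
tcp_pos: [0.4244, 0.0377, 0.2312]
eef_rot: [0.997, 0.071, 0.0, -0.0]
force: [1.7, 1.3, -0.2]
grip_width: 0.0003
grip_force: 0.0
```

>>> {"method": "send_rows", "body": {"series": [{"gripper": 0, "travel": [2, -5, -1], "twist": 0}, {"gripper": 0, "travel": [4.5, -11, -2], "twist": 0}, {"gripper": 0, "travel": [6.5, -16, -4], "twist": 0}, {"gripper": 0, "travel": [6.5, -16, -8], "twist": 0}, {"gripper": 0, "travel": [6.5, -16, -8], "twist": 0}, {"gripper": 0, "travel": [6.5, -16, -8], "twist": 0}]}}

```text
time: 1.85
tcp_pos: [0.4898, -0.1203, 0.1528]
eef_rot: [0.997, 0.071, 0.001, 0.0]
force: [-0.1, 0.2, 0.1]
grip_width: -0.0001
grip_force: 0.0
```

Run:
```python
from h import *
a=vision.grab_frame("top")[:,:,::-1];b=vision.grab_frame("scene")[:,:,::-1]
f=lambda i:cv2.resize(i,None,fx=3,fy=3,interpolation=2)
cv2.imwrite("pics/c2.png",np.hstack([f(a[170:330,270:400]),f(b[60:220,240:375])]))
s=arm.get_state();print({k:np.round(s[k],4) for k in("tcp_pos","eef_rot","force","joint_pos","grip_width","time")})
```

```text
{'tcp_pos': array([ 0.4903, -0.1199,  0.1533]), 'eef_rot': array([9.975e-01, 7.130e-02, 1.700e-03, 3.000e-04]), 'force': array([ 0.6101, -0.1533,  0.1181]), 'joint_pos': array([ 7.1400e-02,  2.0250e-01, -1.6210e-01,  6.0000e-04, -1.2027e+00,
        1.6419e+00]), 'grip_width': np.float64(-0.0), 'time': np.float64(1.95)}
```

View pics/c2.png

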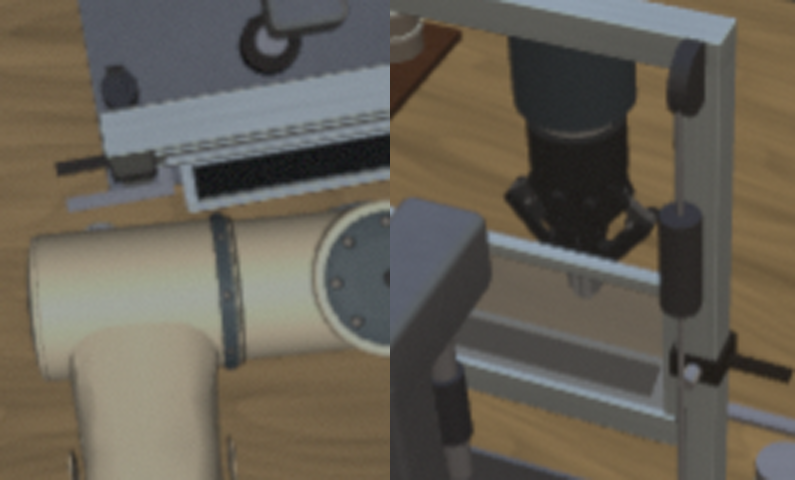

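The tool stands in front of the lip's middle. The wrist's front edge (top crop, row ~210) is 46 mm ahead of the tool axis, so pressing with shut fingers would nearly touch the posts. I'll back off, turn 90° and open the fingers. The outer face of the front finger then stands 57 mm ahead of the tool axis and leaves clearance.

>>> {"method": "send_rows", "body": {"series": [{"gripper": 0, "travel": [-4, -0.6, 0], "twist": -5}, {"gripper": 0, "travel": [-4.5, -0.7, 0], "twist": -15}, {"gripper": 0, "travel": [-4.5, -0.7, -1], "twist": -25}, {"gripper": 4, "travel": [-4.5, -0.7, -1.8], "twist": -35}, {"gripper": 8.54, "travel": [-4.5, -0.7, -1.8], "twist": -45}, {"gripper": 8.54, "travel": [-4.5, -0.7, -1.8], "twist": -55}, {"gripper": 8.54, "travel": [-4.5, -0.7, -1.8], "twist": -65}, {"gripper": 8.54, "travel": [-4.5, -0.7, -1.8], "twist": -75}], "grip_force": 120}}

```text
time: 2.95
tcp_pos: [0.4451, -0.1269, 0.135]
eef_rot: [0.833, -0.553, 0.001, -0.001]
force: [-0.9, -0.3, -0.4]
grip_width: 0.0852
grip_force: 0.0
```

>>> {"method": "send_rows", "body": {"series": [{"gripper": 8.54, "travel": [0, 0, 0], "twist": -10}, {"gripper": 8.54, "travel": [0, 0, 0], "twist": -15}, {"gripper": 8.54, "travel": [1, 0.1, 0], "twist": -15}, {"gripper": 8.54, "travel": [2, 0.3, 0], "twist": -15}, {"gripper": 8.54, "travel": [3, 0.4, 0], "twist": -15}, {"gripper": 8.54, "travel": [3, 0.4, 0], "twist": -15}]}}

```text
time: 3.7
tcp_pos: [0.475, -0.1233, 0.1331]
eef_rot: [0.755, -0.655, -0.0, 0.0]
force: [0.3, 0.5, 0.1]
grip_width: 0.0852
grip_force: 0.0
```

Run:
```python
from h import *
a=vision.grab_frame("top")[:,:,::-1];b=vision.grab_frame("scene")[:,:,::-1]
f=lambda i:cv2.resize(i,None,fx=3,fy=3,interpolation=2)
cv2.imwrite("pics/c3.png",np.hstack([f(a[170:330,270:400]),f(b[60:220,240:375])]))
s=arm.get_state();print({k:np.round(s[k],4) for k in("tcp_pos","eef_rot","force","joint_pos","grip_width","time")})
```

```text
{'tcp_pos': array([ 0.4741, -0.1235,  0.133 ]), 'eef_rot': array([ 7.553e-01, -6.554e-01, -3.000e-04,  2.000e-04]), 'force': array([ 0.0011, -0.0448,  0.2566]), 'joint_pos': array([ 6.5800e-02,  1.9240e-01, -2.2960e-01, -1.0000e-04, -1.1495e+00,
        7.5700e-02]), 'grip_width': np.float64(0.0854), 'time': np.float64(3.8)}
```

View pics/c3.png

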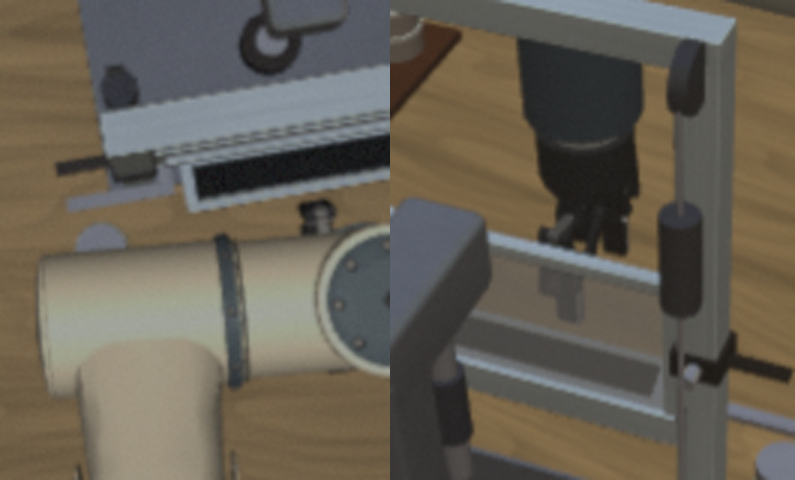

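The front finger's elbow juts about 17 mm past the finger's back, above bead height, and stays clear of the window plane. I'll raise 7 mm and feel forward for the bead.

>>> {"method": "send_rows", "body": {"series": [{"gripper": 8.54, "travel": [0, 0, 0.7], "twist": 0}, {"gripper": 8.54, "travel": [0.6, 0.1, 0.7], "twist": 0}, {"gripper": 8.54, "travel": [1.2, 0.2, 0.7], "twist": 0}, {"gripper": 8.54, "travel": [1.6, 0.2, 0.7], "twist": 0}, {"gripper": 8.54, "travel": [1.6, 0.2, 0.7], "twist": 0}]}}

```text
time: 4.42
tcp_pos: [0.4904, -0.1215, 0.14]
eef_rot: [0.755, -0.655, -0.0, 0.0]
force: [0.3, 0.1, 0.4]
grip_width: 0.0852
grip_force: 0.0
```

>>> {"method": "send_rows", "body": {"series": [{"gripper": 8.54, "travel": [0.3, 0, 0], "twist": 0}, {"gripper": 8.54, "travel": [0.6, 0.1, 0], "twist": 0}, {"gripper": 8.54, "travel": [0.6, 0.1, 0], "twist": 0}]}}

```text
time: 4.8
tcp_pos: [0.4963, -0.1204, 0.1402]
eef_rot: [0.755, -0.655, -0.0, 0.0]
force: [0.3, -0.4, -0.3]
grip_width: 0.0853
grip_force: 0.0
```

>>> {"method": "send_rows", "body": {"series": [{"gripper": 8.54, "travel": [0.2, 0, 0], "twist": 0}, {"gripper": 8.54, "travel": [0.4, 0.1, 0], "twist": 0}, {"gripper": 8.54, "travel": [0.4, 0.1, 0], "twist": 0}]}}

```text
time: 5.18
tcp_pos: [0.5003, -0.1194, 0.1403]
eef_rot: [0.755, -0.655, -0.0, 0.0]
force: [-0.4, -0.3, 0.0]
grip_width: 0.0855
grip_force: 0.0
```

>>> {"method": "send_rows", "body": {"series": [{"gripper": 8.54, "travel": [0.2, 0, 0], "twist": 0}, {"gripper": 8.54, "travel": [0.4, 0.1, 0], "twist": 0}, {"gripper": 8.54, "travel": [0.4, 0.1, 0], "twist": 0}]}}

```text
time: 5.55
tcp_pos: [0.5006, -0.1193, 0.1392]
eef_rot: [0.755, -0.656, -0.003, 0.003]
force: [-9.5, -2.5, 1.0]
grip_width: 0.0855
grip_force: 4.6
```

There is contact on the bead: 9.5 N. I'll press a little more and start upward slowly.

>>> {"method": "send_rows", "body": {"series": [{"gripper": 8.54, "travel": [0.2, 0, 0], "twist": 0}, {"gripper": 8.54, "travel": [0.4, 0.1, 0], "twist": 0}, {"gripper": 8.54, "travel": [0.4, 0.1, 0.2], "twist": 0}, {"gripper": 8.54, "travel": [0.4, 0.1, 0.5], "twist": 0}, {"gripper": 8.54, "travel": [0.4, 0.1, 0.8], "twist": 0}, {"gripper": 8.54, "travel": [0.4, 0.1, 1.1], "twist": 0}]}}

```text
time: 6.3
tcp_pos: [0.5005, -0.1191, 0.1477]
eef_rot: [0.754, -0.656, -0.006, 0.006]
force: [-14.6, -5.5, -4.0]
grip_width: 0.0855
grip_force: 7.4
```

Run:
```python
from h import *
a=vision.grab_frame("top")[:,:,::-1];b=vision.grab_frame("scene")[:,:,::-1]
f=lambda i:cv2.resize(i,None,fx=3,fy=3,interpolation=2)
cv2.imwrite("pics/c4.png",np.hstack([f(a[170:330,270:400]),f(b[60:220,250:385])]))
s=arm.get_state();print({k:np.round(s[k],4) for k in("tcp_pos","force","torque","grip_width","time")})
```

```text
{'tcp_pos': array([ 0.5005, -0.1192,  0.1481]), 'force': array([-15.308 ,  -5.1569,  -1.2842]), 'torque': array([-1.8993,  5.3438, -0.1102]), 'grip_width': np.float64(0.0852), 'time': np.float64(6.4)}
```

View pics/c4.png

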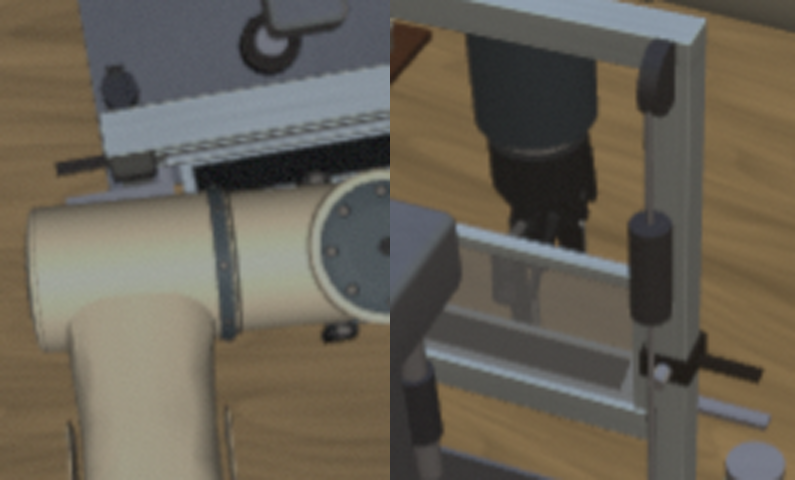

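The steel pointer tip moved from row 202 to about row 200, so the window is following the fingers, with about 4 N downward. I'll keep going up slowly.

>>> {"method": "send_rows", "body": {"series": [{"gripper": 8.54, "travel": [0.1, 0, 0.3], "twist": 0}, {"gripper": 8.54, "travel": [0.1, 0, 0.6], "twist": 0}, {"gripper": 8.54, "travel": [0.1, 0, 0.9], "twist": 0}, {"gripper": 8.54, "travel": [0.1, 0, 1.2], "twist": 0}, {"gripper": 8.54, "travel": [0.1, 0, 1.5], "twist": 0}, {"gripper": 8.54, "travel": [0.1, 0, 1.8], "twist": 0}, {"gripper": 8.54, "travel": [0.1, 0, 2.1], "twist": 0}, {"gripper": 8.54, "travel": [0.1, 0, 2.4], "twist": 0}]}}

```text
time: 7.4
tcp_pos: [0.5005, -0.1191, 0.1713]
eef_rot: [0.754, -0.656, -0.007, 0.007]
force: [-17.4, -5.3, -5.1]
grip_width: 0.0854
grip_force: 8.9
```

```bash
cat >> h.py <<'E'
from scipy.optimize import least_squares
PX,PY,YAW=.7056,-.0929,.1416
def tipw(z,l):
    c,s=np.cos(YAW),np.sin(YAW);return np.array([PX+c*l[0]-s*l[1],PY+s*l[0]+c*l[1],z])
def prof(name):
    # brightness along the steel-pointer's column path in the scene picture, 8 mm inside its tip
    img=vision.grab_frame("scene").astype(np.float32);np.save("pics/%s.npy"%name,img)
    zs=np.arange(.14,.30,.001);out=np.zeros((len(zs),3))
    for y in(.195,.2,.205,.209):
        uv=np.array([proj("scene",tipw(z,(-.126,y)))[0] for z in zs],np.float32)
        out+=cv2.remap(img,uv[:,0:1].copy(),uv[:,1:2].copy(),1)[:,0]
    return zs,out/4
def pz(name):
    zs,o=prof(name);b=o[:,2]-o[:,0]   # steel: blue >= red; wood: red >> blue; black: 0, dark
    b=np.where(o.sum(1)>250,b,-99);w=np.clip(b-(b.max()-35),0,None);print("pointer z",(w*zs).sum()/w.sum(),"span",zs[w>0][[0,-1]],"max",b.max())
E
python3 - <<'E'
from h import *
pz("p5");s=arm.get_state();print({k:np.round(s[k],4) for k in("tcp_pos","force","time")})
E
```

```text
pointer z 0.18711388067262316 span [0.18  0.195] max 15.44384765625
{'tcp_pos': array([ 0.5006, -0.1192,  0.1717]), 'force': array([-18.7553,  -5.9264,  -2.7356]), 'time': np.float64(7.45)}
```

It works: the pointer is at about z = 0.187, up 29 mm, and the mark is at 0.238. Next I raise another 45 mm.

>>> {"method": "send_rows", "body": {"series": [{"gripper": 8.54, "travel": [0, 0, 0.3], "twist": 0}, {"gripper": 8.54, "travel": [0, 0, 0.6], "twist": 0}, {"gripper": 8.54, "travel": [0, 0, 0.9], "twist": 0}, {"gripper": 8.54, "travel": [0, 0, 1.2], "twist": 0}, {"gripper": 8.54, "travel": [0, 0, 1.5], "twist": 0}, {"gripper": 8.54, "travel": [0, 0, 1.8], "twist": 0}, {"gripper": 8.54, "travel": [0, 0, 2.1], "twist": 0}, {"gripper": 8.54, "travel": [0, 0, 2.4], "twist": 0}]}}

```text
time: 8.45
tcp_pos: [0.5005, -0.1192, 0.1953]
eef_rot: [0.754, -0.656, -0.007, 0.007]
force: [-18.0, -5.1, -3.9]
grip_width: 0.0853
grip_force: 9.4
```

>>> {"method": "send_rows", "body": {"series": [{"gripper": 8.54, "travel": [0, 0, 0.3], "twist": 0}, {"gripper": 8.54, "travel": [0, 0, 0.6], "twist": 0}, {"gripper": 8.54, "travel": [0, 0, 0.9], "twist": 0}, {"gripper": 8.54, "travel": [0, 0, 1.2], "twist": 0}, {"gripper": 8.54, "travel": [0, 0, 1.5], "twist": 0}, {"gripper": 8.54, "travel": [0, 0, 1.8], "twist": 0}, {"gripper": 8.54, "travel": [0, 0, 2.1], "twist": 0}, {"gripper": 8.54, "travel": [0, 0, 2.1], "twist": 0}]}}

```text
time: 9.45
tcp_pos: [0.5006, -0.1192, 0.2168]
eef_rot: [0.754, -0.656, -0.007, 0.007]
force: [-20.9, -4.4, -1.1]
grip_width: 0.0853
grip_force: 10.5
```

Run:
```python
from h import *
pz("p6");s=arm.get_state();print({k:np.round(s[k],4) for k in("tcp_pos","force","time")})
b=np.load("pics/p6.npy")[:,:,::-1];a=vision.grab_frame("top")[:,:,::-1].astype(np.float32)
g=lambda i:cv2.resize(i,None,fx=7,fy=7,interpolation=2)
cv2.imwrite("pics/c6.png",np.hstack([g(b[165:225,330:385]),g(a[190:250,280:335])]))
```

```text
pointer z 0.23306598775120843 span [0.227 0.24 ] max 15.251953125
{'tcp_pos': array([ 0.5006, -0.1192,  0.2168]), 'force': array([-20.4236,  -5.236 ,  -1.816 ]), 'time': np.float64(9.5)}[ WARN:0@0.636] global loadsave.cpp:1063 imwrite_ Unsupported depth image for selected encoder is fallbacked to CV_8U.
```

View pics/c6.png

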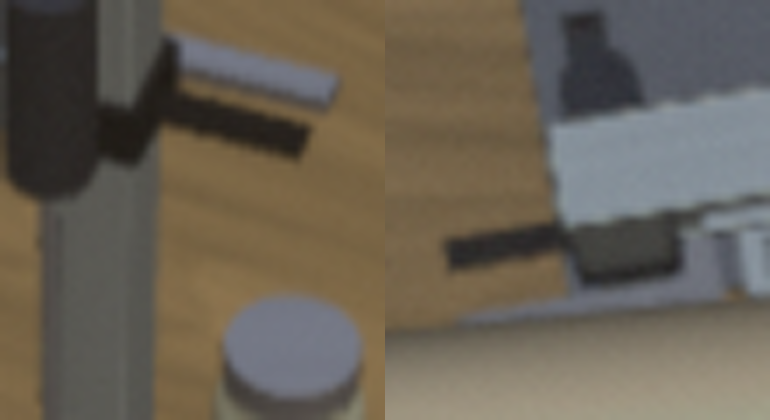

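The steel blade stands at z ≈ 0.233-0.235, just under the mark at 0.237-0.238 (its tip in the crop is (338,92), the black tip (307,143)). I'll rise 3 mm more, hold, then back straight off.

>>> {"method": "send_rows", "body": {"series": [{"gripper": 8.54, "travel": [0, 0, 0.1], "twist": 0}, {"gripper": 8.54, "travel": [0, 0, 0.2], "twist": 0}, {"gripper": 8.54, "travel": [0, 0, 0.3], "twist": 0}, {"gripper": 8.54, "travel": [0, 0, 0.3], "twist": 0}, {"gripper": 8.54, "travel": [-0.4, -0.1, 0.2], "twist": 0}, {"gripper": 8.54, "travel": [-0.8, -0.1, 0.2], "twist": 0}, {"gripper": 8.54, "travel": [-1.4, -0.2, 0.2], "twist": 0}, {"gripper": 8.54, "travel": [-2.5, -0.4, 0.2], "twist": 0}]}}

```text
time: 10.55
tcp_pos: [0.4844, -0.1214, 0.2227]
eef_rot: [0.755, -0.655, 0.001, -0.001]
force: [-0.6, -0.2, 0.0]
grip_width: 0.0857
grip_force: 0.0
```

>>> {"method": "send_rows", "body": {"series": [{"gripper": 8.54, "travel": [-3, -0.4, 0], "twist": 0}, {"gripper": 8.54, "travel": [-7, -1, 0], "twist": 0}, {"gripper": 8.54, "travel": [-11, -1.6, 0], "twist": 0}, {"gripper": 8.54, "travel": [-11, -1.6, 0], "twist": 0}]}}

```text
time: 11.05
tcp_pos: [0.3723, -0.1378, 0.2233]
eef_rot: [0.755, -0.656, 0.001, -0.001]
force: [1.5, -0.4, 0.0]
grip_width: 0.0858
grip_force: 0.0
```

Run:
```python
from h import *
pz("p7");s=arm.get_state();print({k:np.round(s[k],4) for k in("tcp_pos","force","time")})
b=np.load("pics/p7.npy")[:,:,::-1].astype(np.uint8);a=vision.grab_frame("top")[:,:,::-1]
g=lambda i:cv2.resize(i,None,fx=7,fy=7,interpolation=2)
cv2.imwrite("pics/c7.png",np.hstack([g(b[165:225,330:385]),g(a[190:250,280:335])]))
```

```text
pointer z 0.23606767139383575 span [0.23  0.243] max 15.39599609375
{'tcp_pos': array([ 0.3735, -0.1377,  0.2232]), 'force': array([0.679 , 0.7624, 0.5838]), 'time': np.float64(11.1)}
```

View pics/c7.png

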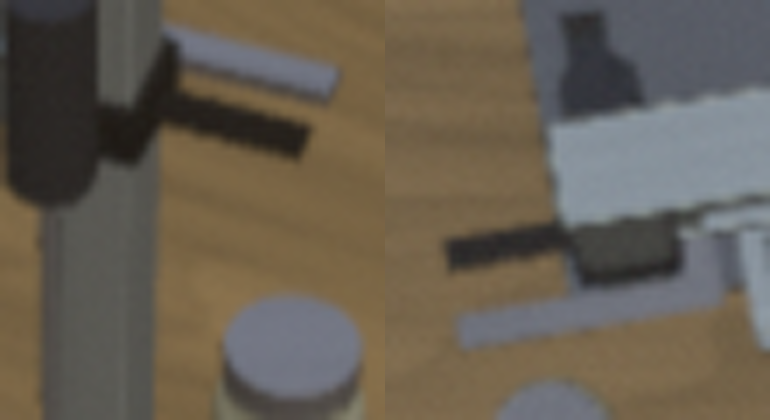

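The hand is clear. Tips in the crop: steel scene (337,87) and top (458,332); black scene (307,143) and top (446,254). One triangulation of both decides.

Run:
```python
from h import *
S=lambda u,v:np.array((330+u/7-.43,165+v/7-.43));T=lambda u,v:np.array((280+(u-385)/7-.43,190+v/7-.43))
for nm,s,t in(("steel",S(337,87),T(458,332)),("black",S(307,143),T(446,254))):
    r=least_squares(lambda P:np.r_[proj("scene",P)[0]-s,proj("top",P)[0]-t],[.57,.1,.23]);print(nm,r.x.round(4),r.fun.round(1))
    for x,y in((-.121,.2137),(-.126,.2137)) if nm=="steel" else ((-.1,.2137),(-.0965,.2137)):
        print(x,least_squares(lambda z:proj("scene",tipw(z[0],(x,y)))[0]-s,[.23]).x)
```

```text
steel [0.5518 0.1014 0.2357] [-0.4 -0.  -0.4  0.2]
-0.121 [0.23921619]
-0.126 [0.23466997]
black [0.5797 0.1051 0.2378] [-0.4 -0.  -0.4  0.2]
-0.1 [0.23465395]
-0.0965 [0.23793185]
```

The steel pointer is at 0.236 and the mark at 0.238. That 2 mm gap is within tolerance, so I'm handing in.

```bash
python3 -c "
from bench import finish_job
print(finish_job())"
```

```text
the job is handed in; nothing more can be done
None
```

I raised the window about 78 mm and left it standing with its pointer about 2 mm below the mark (8 mm allowed) and the hand clear, but the tool only points down, so I pushed the lip's front bead up by friction from the front (about 20 N) instead of from beneath; the job is handed in, verdict not shown, and I did not re-measure the spool, die holder or jar.

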